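# Lock the cake stand's telescopic column at its low setting

## Robot

A 7-joint arm with a two-finger parallel gripper is mounted at the origin on a cart in front of the work surface, level with it; the furniture and walls round the work are solid. World frame = base frame: x ahead of the robot, y to its left, z up, the work surface at z = 0. Lengths are in m, angles in rad, forces in N, time in s.
With the tool pointing down it reaches from about 0.35 to 0.9 m from the base axis. Payload 19.9 kg.
Tool frame: the origin (TCP) lies midway between the tips of the shut fingers; the grasp point (between the pads) lies 19 mm behind it; z points along the fingers, y is the line along which they close (so a half turn about z gives the same grasp; the last joint's range is limited). The gripper opens to 94 mm and grips with 3 to 60 N. Pads are 16 mm wide; open, the fingers measure 119 mm over their backs; the gripper's body (75 mm by 177 mm) begins 78 mm behind the grasp point.
Start: joints at [1.192, 0.417, -0.01, 1.614, 0.005, 1.111, -0.053], TCP at [0.207, -0.59, 0.205] pointing down, gripper open.
Joint ranges: [-2.81, 2.81], [-0.39, 2.02], [-1.27, 1.25], [0.06, 2.57], [-1.19, 4.33], [0.19, 2], [-2.82, 2.82]. Speed limits (rad/s): [1.89, 1.89, 2.39, 2.39, 3.01, 3.01, 3.01].

## Interface

Orientations are given as [roll, pitch, yaw] about the fixed x, y, z axes, in that order (R = Rz(yaw) Ry(pitch) Rx(roll)).
In Python, from rig import * gives the robot as it stands.
- The arm moves only by the tool move_arm, never from a script. Its argument "moves" is a list of rows, each a list of 3 entries, a list of its own where there are three numbers: the gripper's target within -1 to 1 (shut at 1, half-way at 0, fully open at -1), then the shift along the tool's x, y, z in mm, then the turn, a rotation vector about the tool's x, y, z in rad. A call has exactly 8 rows; each row shifts and turns the commanded pose from where the row before left it, along the tool's axes as they then stand; what a row does not reach is not made up. A row lasts 1/10 s, in which the tool goes at most 50 mm and 8.59 degrees, less where a joint would pass 70% of its speed; a pose out of reach is approached as far as the arm can. A call with a gripper value outside its range is refused whole. The fingers move at their own pace and stop on an object; the grip force is fixed at half the most. Time passes only in rows, so rows that do not move let the fingers close, or fill a call up. It gives the time, the measured TCP pose, the force, the opening and the grip force at its end, in the units of the state.
- observe(): the state, without advancing time (a new reading comes with each control period).
- get_image(name): name is "scene" or "top" or "wrist"; returns the picture (480x640x3 uint8, red, green, blue); there is no depth.
- camera_params(name): a dict with "vfov" (degrees; the focal length in pixels is half the picture's height over the tangent of half this angle, whatever the lens; pixels are square), "cx", "cy" (the principal point, pixels), "k1" (the pictures are not rectified: a ray, as slopes to the right and down, at radius r is drawn at 1 + k1 r^2 times it, then the intrinsics apply), "origin" and "rotation" of the camera in the world; the wrist camera has in their place "mount" (4x4, takes a point from camera to tool coordinates, whose origin is the TCP and whose axes are the flange's). Camera axes: x right, y down, z forward; pixel columns grow to the right and rows downward; lengths in m; the calibration is good to about 2 mm. A picture is of the moment at which its call begins: read the wrist's pose just before it. camera_params takes no time and is no camera call.
- close_job(): hands the job in; it is judged then, once.
The state is a dict: "clock": time; "qpos": joint angles; "qd": joint speeds; "effort": joint torques, N m; "tcp_pos": TCP position; "eef_rot": TCP orientation; "contact_force": force on the tool from outside, world axes, zero at the start; "moment": the same for the moment, N m; "grip_width": finger opening in m; "gripper_force": force on a finger pad.
Only numpy, scipy, OpenCV 4.12 (cv2) and the standard library are available. Lean on these libraries where they do the work, as an engineer would, in place of code of your own. Each camera call takes 0.05 s, during which the arm holds its last target. There are 200 camera calls.

## Task

The cake stand's column is caught on its red spring button at the top of the collar. Squeeze the button flush so that it slips inside the collar, slide the column fully down, turning it as needed until the button pops out through the collar's window, then let go. Do not force anything, and leave the onion, spice jar and timer where they are.

Things in the scene. Friction and masses are not known exactly. Their poses are not given: they have to be found in the camera images.
- stand: Fixed foot of the cake stand: wooden disc 132 mm across, 14 high, with an upright steel collar (tube) at its centre, outer diameter 37.4, inner 30.4, from its closed floor at z = 14 mm to a flat rim at z = 97. A window 14 wide, 18 high through the collar's wall, centred at z = 71, faces the stand's own -x only roughly: up to 0.35 rad off either way. Origin: centre of the disc's underside; z up.
- column: Loose aluminium tube, diameter 28, 110 long (0.16 kg), 5 mm brass stub on top; stands in the collar with 1.2 mm clearance, so may lean. Origin: centre of the lower end; z along the tube. Starts with its lower end 33 mm above the collar's floor, 60 mm of tube above the rim, yaw within 0.7 rad of the stand's. Red button on its own -x side, 57 mm up: at window height when the column is on the floor.
- button (a joint): Travel of the red spring button into the column (m): 0 = out, 0.006 = flush with the tube, 0.0065 = stop. Spring: 3 N when out, 5 N when flush. Held in by the collar wall it reads about 0.0035 to 0.006; near 0 inside the collar means it has popped out through the window (possible once it faces the window within about 0.12 rad); it then catches on the window's edges if turned further.
- button_face (a point): Centre of the button's outer face: a square-edged block 9 wide, 14 high, standing 6 mm out of the tube. Its flat underside rests on the rim at the start, so pushing alone fails: squeeze its upper half flush (one finger on it, one behind the tube) while its lower part goes below the rim. With 3 mm or more inside, the collar keeps it in; the column can then be gripped higher and pushed down.
- onion: Red onion, 64x67x71 mm, bystander.
- spice: Glass spice jar with dark lid, 41 mm across, 105 mm high, bystander.
- timer: White kitchen timer, 62 mm across, 51 mm high, bystander.
There are look-alikes about, which are no part of the job. What is shaped like the column but blue or pink is not meant.

How it is judged:
By the outcome, as a careful person would: the job done as asked, in the order asked, and still so for the second after the job is handed in, with the robot touching nothing.
It also fails if it takes over 48 s, if anything falls off the work surface, if the arm or the gripper's body presses on something with over 40 N, if the wrist force passes 120 N, or if a joint passes its speed limit or range.

## Working session

There is one attempt and no reset: what is moved stays moved. The work goes in short steps, Python scripts to look and compute and a tool call to move; the robot and the scene stay as the last step left them, time stands still between calls to the robot, and variables do not carry over. Pictures are saved under pics/ and viewed, at most 10 in all, crops included, and the job is handed in when it is done.

Besides the shell and the picture viewer there is one more tool, called after ">>>" as name(argument=value, ...), one argument or row to a line, values as JSON. move_arm: Moves the arm, as the interface text tells. Its arguments: {"type":"object","properties":{"moves":{"type":"array"}},"required":["moves"]}

```bash
mkdir -p pics; ls
python3 - <<'E'
from rig import *
import cv2
print(observe())
for n in ("scene","top","wrist"):
    print(n,camera_params(n))
for n in ("scene","top"):
    cv2.imwrite(f"pics/{n}0.png",get_image(n)[:,:,::-1])
E
```

```text
pics
{'clock': 0.0, 'qpos': array([ 1.19153502,  0.41793879, -0.01031237,  1.61415781,  0.00469991,
        1.11067912, -0.05301841]), 'qd': array([-6.16001131e-04, -8.91749066e-05,  1.14015847e-03, -4.86999815e-04,
        4.00836400e-04,  1.25064982e-04,  1.26753510e-04]), 'effort': array([ 2.26837847e-04, -8.51233649e+01,  6.38962593e-01, -4.25995338e+01,
       -4.88049444e-02,  1.85429439e-02,  2.69330085e-04]), 'tcp_pos': array([ 0.20698379, -0.58934762,  0.20485408]), 'eef_rot': array([-3.14043653e+00,  8.45906027e-05,  3.37759644e-01]), 'contact_force': array([-0.01197454, -0.97020642, -0.85901336]), 'moment': array([-0.01820525, -0.03508411,  0.04681101]), 'gripper_force': 0.0, 'grip_width': 0.0941663191560192}
scene {'vfov': 52.23582572201098, 'cx': 324.50537947289257, 'cy': 246.58256615879586, 'k1': -0.12469316808806538, 'origin': array([-0.28024351, -0.62767545,  0.50385246]), 'rotation': array([-1.98315152, -0.01093209, -0.94287312])}
top {'vfov': 57.93357541435029, 'cx': 321.171473926942, 'cy': 236.1863863960698, 'k1': -0.10449361875269095, 'origin': array([ 0.29942489, -0.05238005,  1.03033222]), 'rotation': array([-2.92273147, -0.00527798, -1.67480695])}
wrist {'vfov': 60.67436925811184, 'cx': 318.186074153941, 'cy': 242.52941141863974, 'k1': -0.0403485464223529, 'mount': array([[ 5.15126359e-04, -9.72879321e-01, -2.31312690e-01,
         6.65946670e-02],
       [ 9.99999520e-01,  6.93879613e-04, -6.91423436e-04,
        -2.18828690e-04],
       [ 8.33174723e-04, -2.31312223e-01,  9.72879212e-01,
        -1.78871910e-01],
       [ 0.00000000e+00,  0.00000000e+00,  0.00000000e+00,
         1.00000000e+00]])}
```

View pics/scene0.png

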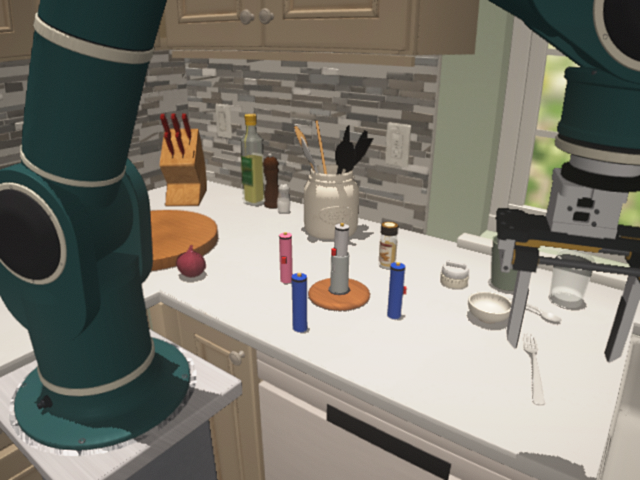

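View pics/top0.png

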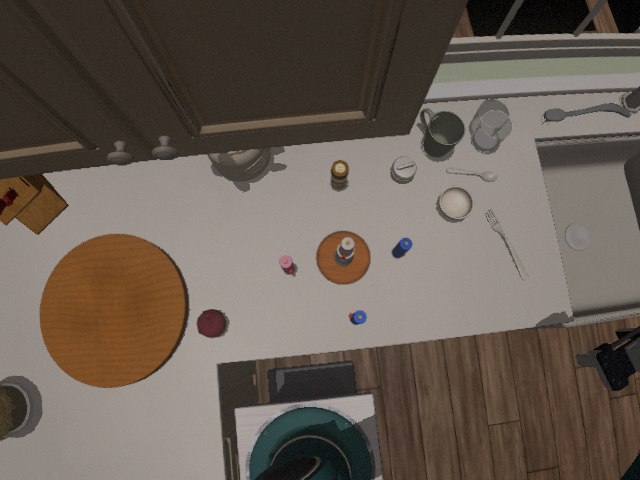

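The grey column stands on the wooden disc at scene (341,255), top (345,250). The look-alikes are pink at scene (286,258) and blue at (300,302) and (397,290). Only the grey one is aluminium and sits in a collar, so it is the one meant. I'll confirm that in an enlarged crop and measure it.

```bash
cat > h.py <<'E'
from rig import *
import numpy as np, cv2
from scipy.spatial.transform import Rotation as R
def cam(name, st=None):
    p=camera_params(name)
    f=240/np.tan(np.radians(p['vfov']/2)); K=np.array([[f,0,p['cx']],[0,f,p['cy']],[0,0,1.]])
    if name=='wrist':
        T=np.eye(4);T[:3,:3]=R.from_euler('xyz',st['eef_rot']).as_matrix();T[:3,3]=st['tcp_pos'];T=T@p['mount']
        o,M=T[:3,3],T[:3,:3]
    else: o,M=np.array(p['origin']),R.from_euler('xyz',p['rotation']).as_matrix()
    return K,np.array([p['k1'],0,0,0.]),o,M
def ray(c,uv):
    K,d,o,M=c
    n=cv2.undistortPoints(np.array([[uv]],float),K,d)[0,0]
    return o,M@np.array([n[0],n[1],1.])
def atz(c,uv,z):
    o,v=ray(c,uv); return o+v*(z-o[2])/v[2]
def proj(c,P):
    K,d,o,M=c
    return cv2.projectPoints((np.atleast_2d(P)-o)@M,np.zeros(3),np.zeros(3),K,d)[0][:,0]
def tri(cs,uvs):
    A=np.zeros((3,3));b=np.zeros(3)
    for c,uv in zip(cs,uvs):
        o,v=ray(c,uv);v/=np.linalg.norm(v);P=np.eye(3)-np.outer(v,v);A+=P;b+=P@o
    return np.linalg.solve(A,b)
E
python3 - <<'E'
from h import *
T,S=cam('top'),cam('scene')
t=cv2.imread('pics/top0.png');s=cv2.imread('pics/scene0.png')
def comp(im,box,f):
    x0,y0,x1,y1=box;c=im[y0:y1,x0:x1].astype(int);m=f(c[...,2],c[...,1],c[...,0])
    ys,xs=np.nonzero(m);return m.sum(),xs.mean()+x0,ys.mean()+y0,xs.min()+x0,xs.max()+x0,ys.min()+y0,ys.max()+y0
wood=lambda r,g,b:(r>g*1.4)&(r>70)
d=comp(t,(310,225,380,290),wood);print('disc',d)
print('disc extents mid',atz(T,((d[3]+d[4])/2,(d[5]+d[6])/2),.012), atz(T,(d[3],258),.014)-atz(T,(d[4],258),.014))
red=lambda r,g,b:(r>110)&(g<45)&(b<45)
for im,b in ((s,(322,225,355,280)),(t,(325,232,365,270))):
    try: print('red',comp(im,b,red))
    except Exception as e: print(e)
a=cv2.resize(s[210:320,280:420],None,fx=5,fy=5,interpolation=cv2.INTER_CUBIC)[:, :]
b=cv2.resize(t[220:290,310:380],None,fx=5,fy=5,interpolation=cv2.INTER_CUBIC)
cv2.imwrite('pics/crop0.png',np.vstack([np.hstack([cv2.resize(a,(420,330)),cv2.resize(b,(330,330))])]))
E
```

```text
disc (np.int64(1746), np.float64(342.39919816723943), np.float64(258.74169530355096), np.int64(317), np.int64(369), np.int64(231), np.int64(283))
disc extents mid [ 0.46828069 -0.12770226  0.012     ] [0.0128026  0.12307398 0.        ]
red (np.int64(22), np.float64(333.5), np.float64(251.72727272727272), np.int64(332), np.int64(335), np.int64(249), np.int64(254))
red (np.int64(8), np.float64(343.375), np.float64(255.625), np.int64(342), np.int64(345), np.int64(255), np.int64(257))
```

View pics/crop0.png

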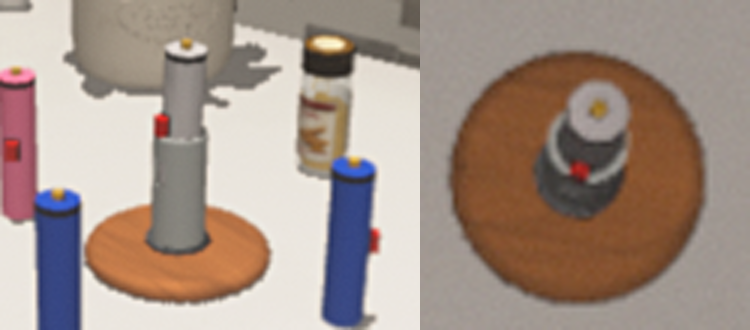

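The crop confirms it: grey column with a brass stub (crop (186,44)), red button resting on the collar rim (crop (162,126)), on the wooden disc. In the top crop the button (579,171) points towards the robot.

Run:
```python
from h import *
T,S=cam('top'),cam('scene')
st=tri([T,S],[(347.8,242.9),(342.2,224.8)]);print('stub',st)
print('stub top z.162',atz(T,(347.8,242.9),.162))
b=tri([T,S],[(343.4,255.8),(333.5,251.7)]);print('button',b)
print('z.104',atz(T,(343.4,255.8),.108),atz(S,(333.5,251.7),.104))
t=cv2.imread('pics/top0.png');s=cv2.imread('pics/scene0.png')
for im,c,box in((t,T,(310,225,380,290)),(s,S,(300,270,380,312))):
    x0,y0,x1,y1=box;q=im[y0:y1,x0:x1].astype(int);m=((q[...,2]>q[...,1]*1.35)&(q[...,2]>60)).astype(np.uint8)
    cn=max(cv2.findContours(m,0,2)[0],key=cv2.contourArea)
    h=cv2.convexHull(cn)[:,0]+[x0,y0]
    P=np.array([atz(c,u,.014)[:2] for u in h])
    A=np.c_[2*P,np.ones(len(P))];x=np.linalg.lstsq(A,(P**2).sum(1),rcond=None)[0];print('circ',x[:2],np.sqrt(x[2]+x[:2]@x[:2]))
o=observe();print(o['eef_rot'])
```

```text
stub [ 0.47216969 -0.12982572  0.15694922]
stub top z.162 [ 0.47145493 -0.12973097  0.162     ]
button [ 0.45549582 -0.12179998  0.10254669]
z.104 [ 0.45488354 -0.12176141  0.108     ] [ 0.45239788 -0.1233643   0.104     ]
circ [ 0.46835859 -0.12740917] 0.0632166900637297
circ [ 0.45459303 -0.13645079] 0.06511616790212055
[-3.14053685e+00  8.03342655e-05  3.37799490e-01]
```

```bash
cat >> h.py <<'E'
def pose(x,y,z,yaw,tilt=0): # tool down, tool-x at yaw, tilt about tool y
    return np.array([x,y,z]),R.from_euler('z',yaw)*R.from_euler('x',np.pi)*R.from_euler('y',tilt)
def plan(legs,start=None):
    if start is None:
        o=observe();p,r=o['tcp_pos'],R.from_euler('xyz',o['eef_rot'])
    else: p,r=start
    for (P,Q),n in legs:
        w=(r.inv()*Q).as_rotvec();p0,r0=p,r
        for i in range(n):
            tp=p0+(P-p0)*(i+1)/n;tr=r0*R.from_rotvec(w*(i+1)/n)
            s=np.round(r.inv().apply(tp-p)*1000,1);d=np.round((r.inv()*tr).as_rotvec(),3)
            p=p+r.apply(s/1000);r=r*R.from_rotvec(d);print([s.tolist(),d.tolist()])
        print('-',p,r.as_euler('xyz'))
E
python3 - <<'E'
from h import *
plan([(pose(.45,-.09,.27,1.6),12),(pose(.468,-.068,.17,1.6,-.5),4)])
E
```

```text
[[32.9, -32.6, -5.4], [-0.0, -0.0, -0.105]]
[[36.1, -28.9, -5.4], [-0.0, -0.0, -0.105]]
[[39.0, -25.0, -5.4], [-0.0, -0.0, -0.106]]
[[41.4, -20.7, -5.4], [-0.0, -0.0, -0.105]]
[[43.3, -16.3, -5.4], [-0.0, -0.0, -0.105]]
[[44.8, -11.6, -5.4], [-0.0, -0.0, -0.105]]
[[45.8, -6.9, -5.4], [-0.0, -0.0, -0.105]]
[[46.2, -2.1, -5.3], [-0.0, -0.001, -0.105]]
[[46.2, 2.9, -5.5], [-0.001, 0.0, -0.106]]
[[45.6, 7.6, -5.4], [0.0, 0.0, -0.105]]
[[44.6, 12.5, -5.5], [0.0, 0.0, -0.105]]
[[43.0, 17.0, -5.4], [0.0, 0.0, -0.105]]
- [ 0.44999016 -0.09003437  0.27001012] [3.14151324e+00 2.67697024e-04 1.59979997e+00]
[[5.4, 4.7, 25.0], [0.0, -0.125, -0.0]]
[[8.4, 4.6, 24.1], [0.0, -0.125, -0.0]]
[[11.4, 4.7, 22.9], [0.0, -0.125, -0.0]]
[[14.2, 4.6, 21.3], [-0.0, -0.125, -0.0]]
- [ 0.46796694 -0.06800911  0.17001722] [3.14150215 0.5002677  1.59975658]
```

>>> move_arm(
  moves=[
    [-1,[33,-33,-5],[0,0,-0.105]],
    [-1,[36,-29,-5],[0,0,-0.105]],
    [-1,[39,-25,-5],[0,0,-0.105]],
    [-1,[41,-21,-5],[0,0,-0.105]],
    [-1,[43,-16,-5],[0,0,-0.105]],
    [-1,[45,-12,-5],[0,0,-0.105]],
    [-1,[46,-7,-6],[0,0,-0.105]],
    [-1,[46,-2,-6],[0,0,-0.105]],
  ],
)

```text
clock: 0.9
tcp_pos: [0.3687, -0.2544, 0.2476]
eef_rot: [-3.141, 0.0, 1.182]
contact_force: [1.6, -0.2, -0.1]
grip_width: 0.0941
gripper_force: 0.0
```

>>> move_arm(
  moves=[
    [-1,[46,3,-6],[0,0,-0.105]],
    [-1,[46,8,-5],[0,0,-0.105]],
    [-1,[45,12,-5],[0,0,-0.105]],
    [-1,[43,17,-5],[0,0,-0.105]],
    [-1,[5,5,25],[0,-0.125,0]],
    [-1,[8,5,24],[0,-0.125,0]],
    [-1,[11,5,23],[0,-0.125,0]],
    [-1,[14,5,21],[0,-0.125,0]],
  ],
)

```text
clock: 1.7
tcp_pos: [0.4697, -0.0688, 0.1701]
eef_rot: [3.138, 0.499, 1.596]
contact_force: [0.4, -2.0, 0.3]
grip_width: 0.094
gripper_force: 0.0
```

Run:
```python
from h import *
o=observe();print(o['clock'],o['tcp_pos'],o['eef_rot'],o['qpos'])
im=get_image('wrist');np.savez('w1.npz',tcp_pos=o['tcp_pos'],eef_rot=o['eef_rot'])
cv2.imwrite('pics/w1.png',im[:,:,::-1])
```

```text
1.7 [ 0.46973967 -0.06884045  0.17006305] [3.13805517 0.49908783 1.59616319] [ 0.27705702  0.29893557 -0.61506806  2.03782491  0.72249701  1.14412487
 -0.70942874]
```

View pics/w1.png

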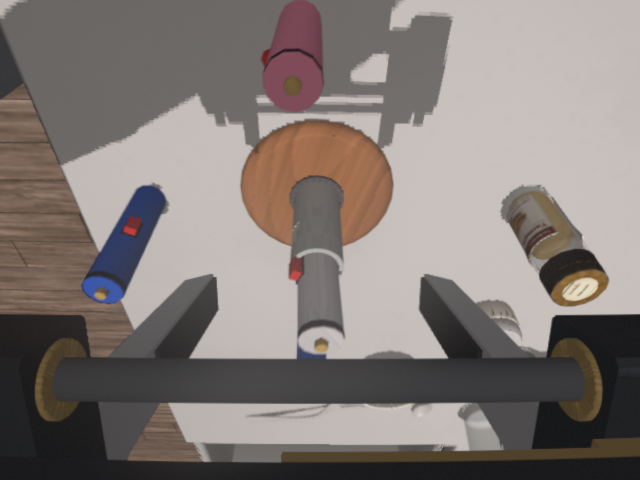

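Wrist view, seen upside down from the +y side: column top at (321,338), button at (296,268), collar rim about (320,258). The fingers show at both sides. I'll enlarge the collar to look for the window.

Run:
```python
from h import *
im=cv2.imread('pics/w1.png');o=np.load('w1.npz');c=cam('wrist',o)
b=tri([c,cam('top'),cam('scene')],[(296,268),(343.4,255.8),(333.5,251.7)]);print('btn',b)
for z,uv in((.157,(320.5,332)),(.162,(321,345))): print(z,atz(c,uv,z))
print('stub tri',tri([c,cam('top'),cam('scene')],[(321,345),(347.8,242.9),(342.2,224.8)]))
q=im[120:250,240:395].astype(int);m=((q[...,2]>q[...,1]*1.35)&(q[...,2]>60)).astype(np.uint8)
h=cv2.convexHull(max(cv2.findContours(m,0,2)[0],key=cv2.contourArea))[:,0]+[240,120]
P=np.array([atz(c,u,.014)[:2] for u in h if u[1]<240])
A=np.c_[2*P,np.ones(len(P))];x=np.linalg.lstsq(A,(P**2).sum(1),rcond=None)[0];print('circ',x[:2],np.sqrt(x[2]+x[:2]@x[:2]))
print('rim proj',proj(c,[[.47,-.1285,.097],[.47,-.1285,.014]]))
k=cv2.resize(im[170:360,250:380],None,fx=3.1,fy=3.1,interpolation=cv2.INTER_CUBIC)
k=np.clip((k.astype(float)-20)*1.6,0,255).astype(np.uint8)
s=cv2.imread('pics/scene0.png')[225:300,310:370];s=cv2.resize(s,(380,589),interpolation=cv2.INTER_CUBIC);s=np.clip((s.astype(float)-60)*1.5,0,255).astype(np.uint8)
cv2.imwrite('pics/w1c.png',np.hstack([k,s]))
```

```text
btn [ 0.45599263 -0.12152464  0.10196934]
0.157 [ 0.47218957 -0.11617453  0.157     ]
0.162 [ 0.47260276 -0.12154483  0.162     ]
stub tri [ 0.47256867 -0.12967965  0.15664008]
circ [ 0.46988904 -0.12017639] 0.06231689836113296
rim proj [[316.11916393 270.72394791]
 [316.14653843 199.86885027]]
```

View pics/w1c.png

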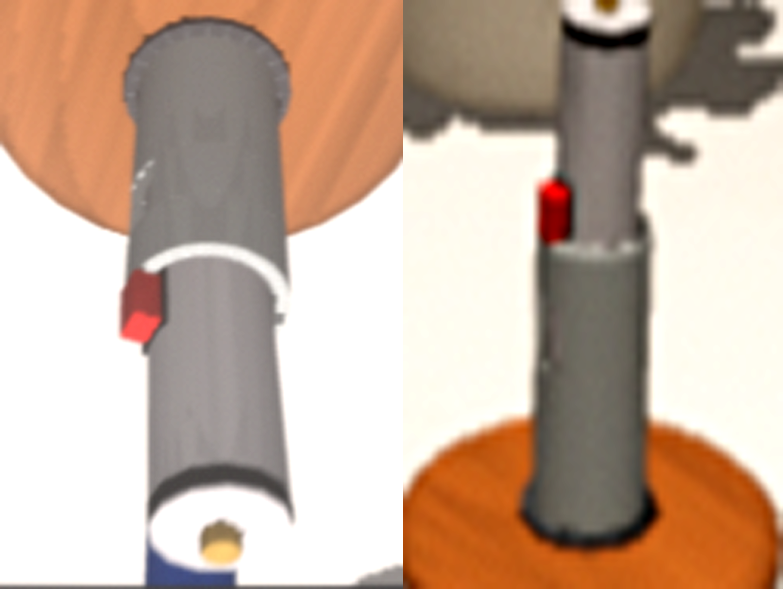

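The light marks on the collar's left edge, wrist crop (145,180) and scene crop (545,365), look like window edges. The wrist view's height doesn't agree with the fixed cameras, possibly because the arm was still moving. I'll retake it at rest and unwrap the collar.

Run:
```python
from h import *
o=observe();im=get_image('wrist')[:,:,::-1].copy();cv2.imwrite('pics/w2.png',im);print(o['clock'],o['tcp_pos'],o['eef_rot'],abs(o['qd']).max())
np.savez('w2.npz',tcp_pos=o['tcp_pos'],eef_rot=o['eef_rot'])
c=cam('wrist',o);S=cam('scene');s=cv2.imread('pics/scene0.png')
print(proj(c,[[.47,-.1285,.097],[.469,-.1275,.014],[.472,-.1297,.162]]))
q=im[100:250,220:400].astype(int);m=((q[...,2]>q[...,1]*1.35)&(q[...,2]>60)).astype(np.uint8)
h=cv2.convexHull(max(cv2.findContours(m,0,2)[0],key=cv2.contourArea))[:,0]+[220,100];print(h.min(0),h.max(0))
P=np.array([atz(c,u,.014)[:2] for u in h if u[1]<235])
A=np.c_[2*P,np.ones(len(P))];x=np.linalg.lstsq(A,(P**2).sum(1),rcond=None)[0];print('circ',x[:2],np.sqrt(x[2]+x[:2]@x[:2]))
r=((im[...,2]>90)&(im[...,1]<60)&(im[...,0]<60)).astype(np.uint8)
n,l,st,ce=cv2.connectedComponentsWithStats(r);print([(st[i].tolist(),ce[i]) for i in range(1,n) if st[i,4]>15])
yl=((im[...,2]>120)&(im[...,0]<100)&(im[...,1]>90)).astype(np.uint8);yl[:330]=0;yl[360:]=0;yl[:,:300]=0;yl[:,345:]=0
ys,xs=np.nonzero(yl);print('stub px',xs.mean() if len(xs) else 0,ys.mean() if len(ys) else 0, ys.min() if len(ys) else 0)
```

```text
1.75 [ 0.46877335 -0.06500971  0.16518732] [3.14083199 0.50610227 1.6003422 ] 0.44427249381590533
[[317.35612285 278.75176205]
 [316.24390665 204.70503729]
 [320.71286615 363.42236609]]
[242 127] [392 248]
circ [ 0.46919074 -0.11930322] 0.06215489354772381
[([262, 57, 9, 20, 93], array([265.64516129,  65.77419355])), ([122, 223, 19, 19, 166], array([131.87349398, 230.27108434]))]
stub px 321.45238095238096 356.6190476190476 351
```

```bash
python3 - <<'E'
from h import *
for i in range(5): get_image('wrist')
o=observe();im=get_image('wrist')[:,:,::-1].copy();cv2.imwrite('pics/w3.png',im);print(o['clock'],o['tcp_pos'],o['eef_rot'],abs(o['qd']).max())
np.savez('w3.npz',tcp_pos=o['tcp_pos'],eef_rot=o['eef_rot'])
c=cam('wrist',o);S=cam('scene');s=cv2.imread('pics/scene0.png')
print(proj(c,[[.47,-.1285,.097],[.469,-.1275,.014],[.472,-.1297,.162]]))
q=im[100:250,220:400].astype(int);m=((q[...,2]>q[...,1]*1.35)&(q[...,2]>60)).astype(np.uint8)
h=cv2.convexHull(max(cv2.findContours(m,0,2)[0],key=cv2.contourArea))[:,0]+[220,100];print(h.min(0),h.max(0))
P=np.array([atz(c,u,.014)[:2] for u in h if u[1]<235])
A=np.c_[2*P,np.ones(len(P))];x=np.linalg.lstsq(A,(P**2).sum(1),rcond=None)[0];print('circ',x[:2],np.sqrt(x[2]+x[:2]@x[:2]))
def unwrap(im,c,ctr,a0,a1):
    az=np.radians(np.linspace(a0,a1,(a1-a0)*2));zz=np.linspace(.105,.014,273)
    A,Z=np.meshgrid(az,zz);P=np.c_[ctr[0]+.0187*np.cos(A).ravel(),ctr[1]+.0187*np.sin(A).ravel(),Z.ravel()]
    uv=proj(c,P).astype(np.float32).reshape(*A.shape,2)
    g=cv2.remap(im,uv[...,0],uv[...,1],cv2.INTER_CUBIC);return np.clip((g.astype(float)-g.min())*1.8,0,255).astype(np.uint8)
k=np.hstack([unwrap(im,c,x[:2],20,180),unwrap(s,S,[.4695,-.128],130,290)])
z=cv2.resize(im[165:325,270:360],None,fx=3,fy=3,interpolation=cv2.INTER_CUBIC)
z=cv2.createCLAHE(3,(4,4)).apply(cv2.cvtColor(z,6));z=cv2.copyMakeBorder(cv2.cvtColor(z,8),0,0,0,640-270,0)
cv2.imwrite('pics/un.png',np.vstack([k[:,:640],z])[:760]);print(k.shape)
E
python3 -c "
import cv2;i=cv2.imread('pics/un.png');import numpy as np
t=i[:273];b=i[273:,:270];o=np.zeros((480,640+0,3),'uint8');c=np.hstack([cv2.copyMakeBorder(cv2.resize(t,(520,273)),0,b.shape[0]-273,0,0,0),b]);print(c.shape);cv2.imwrite('pics/un2.png',c)"
```

```text
2.05 [ 0.46902025 -0.0700904   0.17100505] [3.14152036 0.4934488  1.59523615] 0.010317167098907166
[[317.74908013 269.26164935]
 [316.62736325 198.10920789]
 [321.12223938 351.01671032]]
[243 120] [392 243]
circ [ 0.46951449 -0.12020924] 0.06244635169201661
(273, 640, 3)
(480, 790, 3)
```

View pics/un2.png

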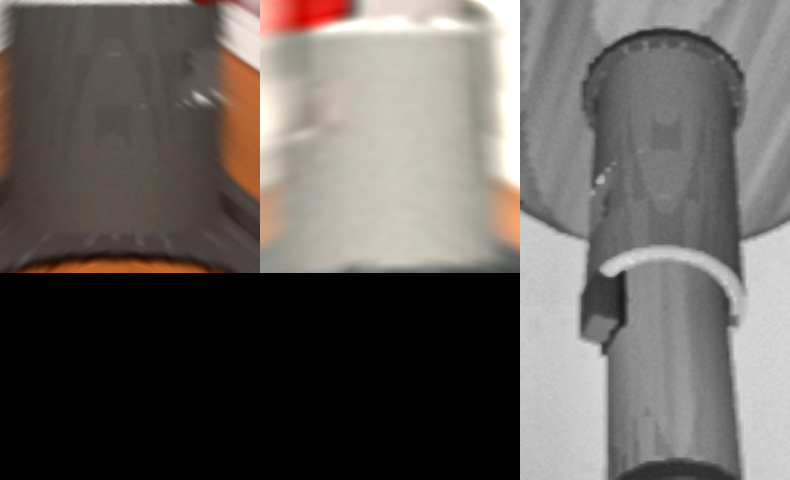

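Unwrapped, the window's near edge is at azimuth about 137°, so its centre is near 158°. The button's azimuth is about 156–170°, so they are nearly aligned. Next I'll hover over the column with tool y along the button's direction.

Run:
```python
from h import *
plan([(pose(.471,-.129,.205,1.26),7)])
```

```text
[[-9.7, 0.1, -0.3], [0.012, 0.07, 0.047]]
[[-9.6, 0.5, -0.9], [0.012, 0.07, 0.047]]
[[-9.6, 1.0, -1.7], [0.012, 0.07, 0.047]]
[[-9.3, 1.4, -2.3], [0.012, 0.069, 0.046]]
[[-9.0, 1.7, -3.0], [0.011, 0.07, 0.047]]
[[-8.8, 2.2, -3.6], [0.012, 0.07, 0.047]]
[[-8.4, 2.5, -4.2], [0.012, 0.07, 0.047]]
- [ 0.47099271 -0.1290507   0.204974  ] [ 3.14145794e+00 -6.00856112e-06  1.25998557e+00]
```

>>> move_arm(
  moves=[
    [-1,[-9.7,0.1,-0.3],[0.012,0.07,0.047]],
    [-1,[-9.6,0.5,-0.9],[0.012,0.07,0.047]],
    [-1,[-9.6,1.0,-1.7],[0.012,0.07,0.047]],
    [-1,[-9.3,1.4,-2.3],[0.012,0.069,0.046]],
    [-1,[-9.0,1.7,-3.0],[0.011,0.07,0.047]],
    [-1,[-8.8,2.2,-3.6],[0.012,0.07,0.047]],
    [-1,[-8.4,2.5,-4.2],[0.012,0.07,0.047]],
    [-1,[0,0,0],[0,0,0]],
  ],
)

```text
clock: 2.9
tcp_pos: [0.4709, -0.132, 0.2054]
eef_rot: [3.14, -0.001, 1.254]
contact_force: [0.5, -0.0, -0.3]
grip_width: 0.0939
gripper_force: 0.0
```

Run:
```python
from h import *
for i in range(4): get_image('wrist')
o=observe();im=get_image('wrist')[:,:,::-1].copy();cv2.imwrite('pics/w4.png',im);print(o['clock'],o['tcp_pos'],o['eef_rot'],abs(o['qd']).max())
np.savez('w4.npz',tcp_pos=o['tcp_pos'],eef_rot=o['eef_rot'])
c=cam('wrist',o)
print(proj(c,[[.47,-.1285,.097],[.469,-.1275,.014],[.472,-.1297,.162]]),proj(c,[[.472,-.1297,.157]]))
cv2.imwrite('pics/w4c.png',cv2.resize(im[100:400,170:470],(600,600),interpolation=cv2.INTER_CUBIC))
```

```text
3.1 [ 0.47094124 -0.12767672  0.20426199] [-3.14122619e+00  1.61398544e-03  1.26306113e+00] 0.016130693030011137
[[317.77026848 242.3502923 ]
 [316.51706048 220.57498933]
 [321.64521135 270.06016718]] [[321.57701704 267.47213877]]
```

View pics/w4c.png

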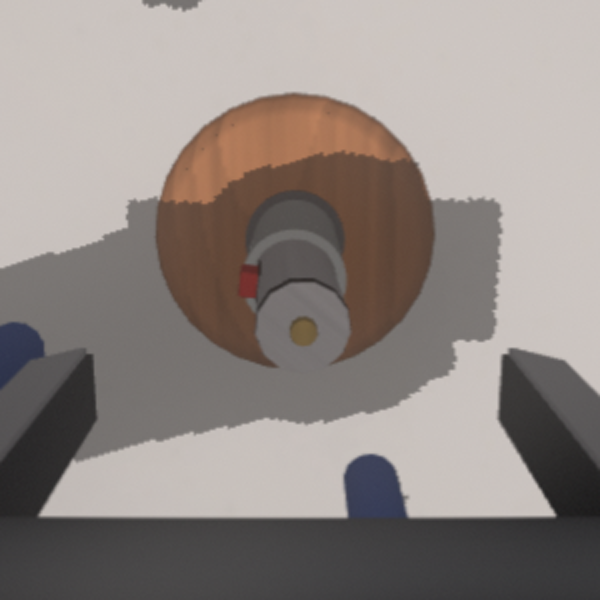

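The stub (crop (303,331)) and disc centre (295,231) sit laterally where predicted. The button (crop (250,281)) points along tool −y to within about 3°, at azimuth about 160°. I'll go down with the fingers straddling the column.

>>> move_arm(
  moves=[
    [-1,[0.2,0,15],[0,0,0]],
    [-1,[0.2,0,18],[0,0,0]],
    [-1,[0.2,0,18],[0,0,0]],
    [-1,[0.2,0.2,18],[0,0,0]],
    [-1,[0.2,0.3,16],[0,0,0]],
    [-1,[0,0,10],[0,0,0]],
    [-1,[0,0,0],[0,0,0]],
    [-1,[0,0,0],[0,0,0]],
  ],
)

```text
clock: 3.95
tcp_pos: [0.4719, -0.1268, 0.1094]
eef_rot: [-3.141, 0.001, 1.263]
contact_force: [0.5, -0.5, 0.0]
grip_width: 0.0939
gripper_force: 0.0
```

Run:
```python
from h import *
get_image('wrist');o=observe();im=get_image('wrist')[:,:,::-1].copy();cv2.imwrite('pics/w5.png',im);print(o['clock'],o['tcp_pos'],o['eef_rot'],o['contact_force'],o['moment'])
c=cam('wrist',o);print(proj(c,[[.472,-.1297,.162],[.47,-.1285,.111]]),proj(c,[o['tcp_pos']]))
g=im[:,:,:].astype(int)
yl=((g[...,2]>g[...,0]*1.6)&(g[...,1]>g[...,0]*1.25)&(g[...,2]>70)).astype(np.uint8)
n,l,st,ce=cv2.connectedComponentsWithStats(yl);print('stub',[(st[i].tolist(),ce[i].round(1)) for i in range(1,n) if 30<st[i,4]<2000 and 150<ce[i][1]<400 and 220<ce[i][0]<420])
r=((g[...,2]>70)&(g[...,2]>g[...,1]*2.2)&(g[...,2]>g[...,0]*2.2)).astype(np.uint8)
n,l,st,ce=cv2.connectedComponentsWithStats(r);print('red',[(st[i].tolist(),ce[i].round(1)) for i in range(1,n) if st[i,4]>30])
```

```text
4.0 [ 0.47205544 -0.12695744  0.1096353 ] [-3.14126954e+00  9.27294398e-04  1.26274519e+00] [-0.8370704  -0.55354754 -0.06310033] [-0.03257564 -0.07559579  0.00841133]
[[321.34306754 355.5436664 ]
 [315.62430795 299.26907513]] [[318.86347245 293.9383444 ]]
stub [([390, 199, 11, 23, 107], array([394.7, 211.5])), ([311, 335, 21, 24, 400], array([320.8, 346.7]))]
red [([179, 53, 22, 20, 222], array([189.2,  63.2])), ([274, 281, 13, 20, 218], array([279.9, 291.3])), ([88, 325, 12, 10, 96], array([ 93.5, 329.7]))]
```

The button is 16.8 mm to the −y side, where 17 is expected, and centred in x, so this is a good fit. I'll lower 6 mm and close.

>>> move_arm(
  moves=[
    [-1,[0,0,3],[0,0,0]],
    [-1,[0,0,3],[0,0,0]],
    [0,[0,0,0],[0,0,0]],
    [0,[0,0,0],[0,0,0]],
    [0.2,[0,0,0],[0,0,0]],
    [1,[0,0,0],[0,0,0]],
    [1,[0,0,0],[0,0,0]],
    [1,[0,0,0],[0,0,0]],
  ],
)

```text
clock: 4.85
tcp_pos: [0.4717, -0.1271, 0.103]
eef_rot: [-3.14, 0.001, 1.262]
contact_force: [-0.4, 0.7, 0.5]
grip_width: 0.0496
gripper_force: 0.0
```

>>> move_arm(
  moves=[
    [1,[0,0,0],[0,0,0]],
    [1,[0,0,0],[0,0,0]],
    [1,[0,0,0],[0,0,0]],
    [1,[0,0,0],[0,0,0]],
    [1,[0,0,0],[0,0,0]],
    [1,[0,0,0],[0,0,0]],
    [1,[0,0,0],[0,0,0]],
    [1,[0,0,0],[0,0,0]],
  ],
)

```text
clock: 5.65
tcp_pos: [0.4714, -0.127, 0.1028]
eef_rot: [-3.14, 0.001, 1.262]
contact_force: [-2.9, 0.3, -2.9]
grip_width: 0.0278
gripper_force: 30.0
```

Run:
```python
from h import *
o=observe();im=get_image('wrist')[:,:,::-1].copy();cv2.imwrite('pics/w6.png',im);print(o['clock'],o['tcp_pos'],o['contact_force'],o['moment'],o['grip_width'],o['gripper_force'])
cv2.imwrite('pics/w6c.png',cv2.resize(im[200:400,220:420],(600,600),interpolation=cv2.INTER_CUBIC))
```

```text
5.65 [ 0.47138688 -0.12704217  0.10281455] [-2.89025648  0.28481013 -2.90426282] [0.19274842 0.91926246 0.00894002] 0.027779219212029173 29.999034752254374
```

View pics/w6c.png

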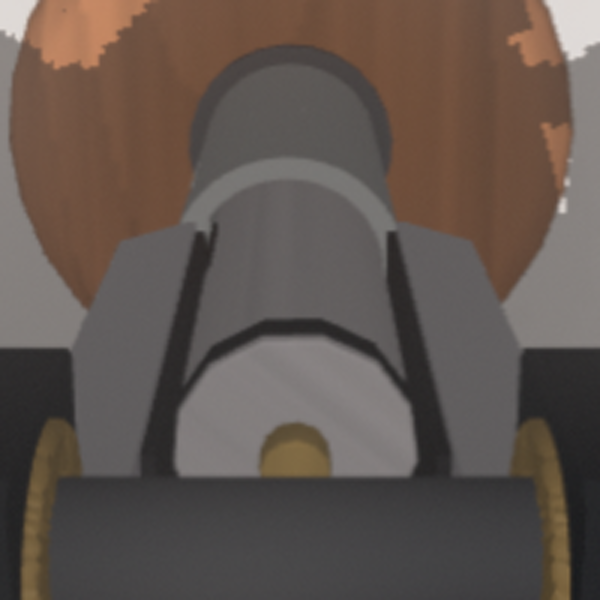

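Squeezed to 27.8 mm at 30 N, so the button is flush. The light side force shows the column resting against the wall opposite the button, which is the good side. I'll lower gently.

>>> move_arm(
  moves=[
    [1,[0,0,0.5],[0,0,0]],
    [1,[0,0,0.5],[0,0,0]],
    [1,[0,0,0.5],[0,0,0]],
    [1,[0,0,0.5],[0,0,0]],
    [1,[0,0,0.5],[0,0,0]],
    [1,[0,0,0.5],[0,0,0]],
    [1,[0,0,0],[0,0,0]],
    [1,[0,0,0],[0,0,0]],
  ],
)

```text
clock: 6.5
tcp_pos: [0.4714, -0.1271, 0.0999]
eef_rot: [-3.14, 0.001, 1.262]
contact_force: [-4.8, 0.5, 0.2]
grip_width: 0.0276
gripper_force: 30.0
```

>>> move_arm(
  moves=[
    [1,[0,0,0.5],[0,0,0]],
    [1,[0,0,0.5],[0,0,0]],
    [1,[0,0,0.5],[0,0,0]],
    [1,[0,0,0],[0,0,0]],
    [1,[0,0,0],[0,0,0]],
    [1,[0,0,0],[0,0,0]],
    [1,[0,0,0],[0,0,0]],
    [1,[0,0,0],[0,0,0]],
  ],
)

```text
clock: 7.3
tcp_pos: [0.4714, -0.1271, 0.0984]
eef_rot: [-3.14, 0.001, 1.262]
contact_force: [-4.9, 1.0, 1.1]
grip_width: 0.0276
gripper_force: 30.0
```

Run:
```python
from h import *
o=observe();T=cam('top');S=cam('scene')
s=get_image('scene')[:,:,::-1];w=get_image('wrist')[:,:,::-1];cv2.imwrite('pics/s7.png',s);cv2.imwrite('pics/w7.png',w)
print(o['tcp_pos'],o['contact_force'],o['moment'])
# column top edge motion in scene: compare bands (black band under cap) between s0 and s7
a=cv2.imread('pics/scene0.png')
for im in (a,s): print(im[218:262,341].mean(1).round().astype(int).tolist())
# wrist: brass/cap shift between w6 and w7 (tool frame) -> slip
w6=cv2.imread('pics/w6.png')
t=w6[300:352,275:365];r=cv2.matchTemplate(w[290:365,265:375],t,5);print(cv2.minMaxLoc(r)[1:4:2], 'expect (10,10)')
```

```text
[ 0.47139876 -0.12705529  0.09843895] [-4.94295924  0.97180446  1.1006059 ] [ 0.18449379  1.20641113 -0.03525703]
[144, 145, 147, 145, 153, 149, 122, 107, 161, 210, 186, 90, 54, 108, 140, 144, 143, 143, 144, 144, 145, 144, 145, 146, 144, 146, 147, 146, 146, 147, 145, 145, 145, 145, 145, 143, 143, 149, 162, 165, 139, 130, 130, 131]
[147, 149, 149, 150, 151, 149, 146, 116, 96, 99, 105, 116, 118, 84, 51, 87, 138, 147, 148, 146, 147, 147, 149, 147, 147, 150, 149, 148, 149, 149, 148, 148, 149, 150, 150, 148, 150, 147, 137, 126, 129, 133, 132, 133]
(0.9996322393417358, (10, 10)) expect (10,10)
```

Template match shows no slip in the hand, and the scene camera shows the column about 4.4 mm lower, so the button is inside. I'll release, lift and regrip higher.

>>> move_arm(
  moves=[
    [0,[0,0,0],[0,0,0]],
    [0,[0,0,0],[0,0,0]],
    [0,[0,0,0],[0,0,0]],
    [0,[0,0,0],[0,0,0]],
    [0,[0,-0.4,-8],[0,0,0]],
    [0,[0,0,-12],[0,0,0]],
    [0,[0,0,-12],[0,0,0]],
    [0,[0,0,0],[0,0,0]],
  ],
)

```text
clock: 8.2
tcp_pos: [0.4723, -0.1273, 0.1325]
eef_rot: [3.14, 0.001, 1.262]
contact_force: [0.1, -0.3, 0.3]
grip_width: 0.0468
gripper_force: 0.0
```

>>> move_arm(
  moves=[
    [1,[0,0,0],[0,0,0]],
    [1,[0,0,0],[0,0,0]],
    [1,[0,0,0],[0,0,0]],
    [1,[0,0,0],[0,0,0]],
    [1,[0,0,0],[0,0,0]],
    [1,[0,0,0],[0,0,0]],
    [1,[0,0,0],[0,0,0]],
    [1,[0,0,0],[0,0,0]],
  ],
)

```text
clock: 9.0
tcp_pos: [0.4712, -0.1269, 0.1304]
eef_rot: [-3.14, 0.001, 1.262]
contact_force: [2.2, -1.0, -4.8]
grip_width: 0.0274
gripper_force: 30.0
```

Run:
```python
from h import *
o=observe()
s=get_image('scene')[:,:,::-1];cv2.imwrite('pics/s8.png',s)
print(o['tcp_pos'],o['contact_force'],o['moment'],o['grip_width'],o['gripper_force'])
print(s[218:262,341].mean(1).round().astype(int).tolist())
q=s[235:262,325:345].astype(int);print('red px',((q[...,2]>110)&(q[...,1]<60)).sum())
```

```text
[ 0.47122933 -0.12694422  0.13036724] [ 2.21124677 -0.97463109 -4.80712373] [-0.21717344 -0.47076912  0.01640919] 0.027434128453649887 29.995442926883698
[147, 147, 150, 150, 150, 149, 145, 114, 95, 96, 104, 115, 117, 73, 47, 85, 137, 147, 146, 146, 144, 146, 146, 147, 147, 147, 147, 146, 148, 146, 147, 149, 146, 147, 147, 148, 146, 145, 135, 125, 129, 133, 132, 131]
red px 10
```

>>> move_arm(
  moves=[
    [1,[0,0,1],[0,0,0]],
    [1,[0,0,1],[0,0,0]],
    [1,[0,0,1.5],[0,0,0]],
    [1,[0,0,1.5],[0,0,0]],
    [1,[0,0,1.5],[0,0,0]],
    [1,[0,0,1.5],[0,0,0]],
    [1,[0,0,1],[0,0,0]],
    [1,[0,0,0],[0,0,0]],
  ],
)

```text
clock: 9.85
tcp_pos: [0.4713, -0.1269, 0.1213]
eef_rot: [-3.14, 0.001, 1.262]
contact_force: [0.9, -1.1, -2.1]
grip_width: 0.0274
gripper_force: 30.0
```

>>> move_arm(
  moves=[
    [1,[0,0,2],[0,0,0]],
    [1,[0,0,2],[0,0,0]],
    [1,[0,0,2],[0,0,0]],
    [1,[0,0,2],[0,0,0]],
    [1,[0,0,2],[0,0,0]],
    [1,[0,0,2],[0,0,0]],
    [1,[0,0,2],[0,0,0]],
    [1,[0,0,1],[0,0,0]],
  ],
)

```text
clock: 10.65
tcp_pos: [0.4713, -0.127, 0.1063]
eef_rot: [-3.14, 0.001, 1.262]
contact_force: [1.6, -1.2, 1.8]
grip_width: 0.0272
gripper_force: 30.0
```

>>> move_arm(
  moves=[
    [1,[0,0,0.5],[0,0,0]],
    [1,[0,0,0.5],[0,0,0]],
    [1,[0,0,0.5],[0,0,0]],
    [1,[0,0,0.5],[0,0,0]],
    [1,[0,0,0.5],[0,0,0]],
    [1,[0,0,0.5],[0,0,0]],
    [1,[0,0,0],[0,0,0]],
    [1,[0,0,0],[0,0,0]],
  ],
)

```text
clock: 11.45
tcp_pos: [0.4712, -0.1269, 0.1034]
eef_rot: [-3.14, 0.001, 1.262]
contact_force: [-0.2, 0.7, -2.0]
grip_width: 0.0276
gripper_force: 30.0
```

>>> move_arm(
  moves=[
    [1,[0,0,0.5],[0,0,0]],
    [1,[0,0,0.5],[0,0,0]],
    [1,[0,0,0.5],[0,0,0]],
    [1,[0,0,0.3],[0,0,0]],
    [1,[0,0,0],[0,0,0]],
    [1,[0,0,0],[0,0,0]],
    [1,[0,0,0],[0,0,0]],
    [1,[0,0,0],[0,0,0]],
  ],
)

```text
clock: 12.25
tcp_pos: [0.4715, -0.127, 0.1024]
eef_rot: [-3.141, 0.001, 1.262]
contact_force: [-5.5, 0.8, 18.1]
grip_width: 0.0276
gripper_force: 30.0
```

Run:
```python
from h import *
o=observe()
s=get_image('scene')[:,:,::-1];w=get_image('wrist')[:,:,::-1];cv2.imwrite('pics/s9.png',s);cv2.imwrite('pics/w9.png',w)
print(o['tcp_pos'],o['contact_force'],o['moment'])
print('scene col',s[218:270,341].mean(1).round().astype(int).tolist())
for n,q,(x0,y0) in(('s',s[235:295,320:360],(320,235)),('w',w[150:330,240:400],(240,150))):
    q=q.astype(int);m=((q[...,2]>70)&(q[...,2]>2.2*q[...,1])&(q[...,2]>2.2*q[...,0]));ys,xs=np.nonzero(m);print(n,m.sum(),(xs.mean()+x0,ys.mean()+y0) if m.any() else '')
```

```text
[ 0.47148328 -0.12697374  0.10242013] [-5.4705641   0.83302361 18.13511006] [0.33716151 1.561605   0.00681233]
scene col [148, 148, 152, 150, 152, 146, 151, 154, 153, 154, 152, 153, 155, 152, 152, 148, 147, 146, 145, 133, 104, 95, 100, 106, 113, 113, 83, 55, 89, 139, 149, 147, 147, 148, 148, 148, 149, 149, 138, 126, 130, 133, 134, 133, 132, 132, 132, 131, 132, 133, 133, 133]
s 17 (np.float64(332.94117647058823), np.float64(267.0))
w 11 (np.float64(289.45454545454544), np.float64(275.8181818181818))
```

Floor reached (18 N). I'll ease that off and check the red patches now visible at scene (333,267) and wrist (289,276).

>>> move_arm(
  moves=[
    [1,[0,0,-0.3],[0,0,0]],
    [1,[0,0,-0.3],[0,0,0]],
    [1,[0,0,0],[0,0,0]],
    [1,[0,0,0],[0,0,0]],
    [1,[0,0,0],[0,0,0]],
    [1,[0,0,0],[0,0,0]],
    [1,[0,0,0],[0,0,0]],
    [1,[0,0,0],[0,0,0]],
  ],
)

```text
clock: 13.15
tcp_pos: [0.4714, -0.1269, 0.1025]
eef_rot: [-3.141, 0.001, 1.262]
contact_force: [-2.6, 0.8, 6.9]
grip_width: 0.0275
gripper_force: 30.0
```

Run:
```python
from h import *
o=observe();s=get_image('scene')[:,:,::-1];w=get_image('wrist')[:,:,::-1]
print(o['tcp_pos'],o['contact_force'],o['moment'])
a=np.radians(160);ctr=np.array([.4695,-.128])
for r in (.0155,.0187,.020):
    P=[*(ctr+r*np.array([np.cos(a),np.sin(a)])),.071];print(r,proj(cam('scene'),P),proj(cam('wrist',o),P))
A=cv2.resize(s[225:300,310:370],(400,500),interpolation=cv2.INTER_CUBIC);B=cv2.resize(w[200:325,260:360],(400,500),interpolation=cv2.INTER_CUBIC)
cv2.imwrite('pics/c10.png',np.hstack([A,np.clip(B*1.5,0,255).astype(np.uint8)]))
```

```text
[ 0.47137339 -0.12691926  0.10247864] [-2.57884156  0.82101648  6.94572286] [ 0.21398355  0.66426826 -0.01633261]
0.0155 [[333.64984983 266.07829473]] [[287.3014856  274.90048698]]
0.0187 [[332.35252392 266.4529525 ]] [[281.35235263 274.66194923]]
0.02 [[331.82423933 266.60550499]] [[278.93560045 274.56488267]]
```

View pics/c10.png

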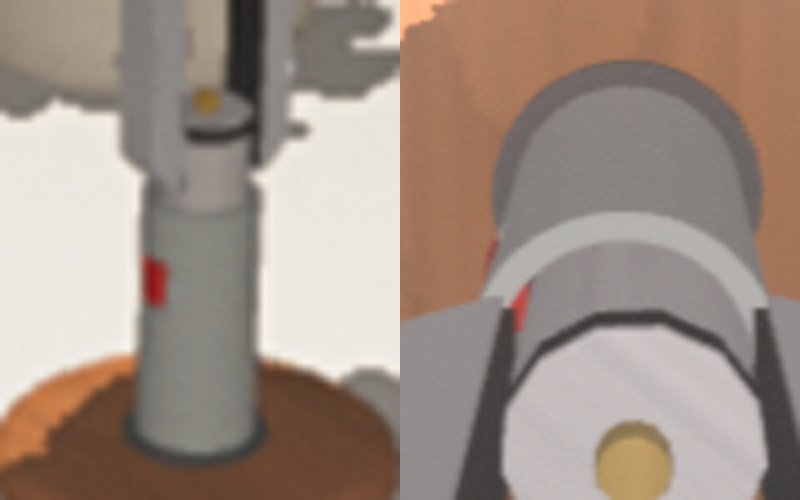

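The scene crop shows red filling the window at (155,282). In the wrist crop red stands outside the collar's silhouette at (490,255). Leftmost red at about 281 px fits a face radius of 19–20 mm (280 predicted), against 287 if held in, so it appears popped. I'll wiggle it gently to confirm it sits in the window.

>>> move_arm(
  moves=[
    [1,[0,0,-0.2],[0,0,0.02]],
    [1,[0,0,0],[0,0,0.02]],
    [1,[0,0,0],[0,0,0.02]],
    [1,[0,0,0],[0,0,0.02]],
    [1,[0,0,0],[0,0,0]],
    [1,[0,0,0],[0,0,0]],
    [1,[0,0,0],[0,0,0]],
    [1,[0,0,0],[0,0,0]],
  ],
)

```text
clock: 14.05
tcp_pos: [0.4713, -0.127, 0.1025]
eef_rot: [-3.141, 0.001, 1.182]
contact_force: [-0.4, 0.8, 5.0]
grip_width: 0.0273
gripper_force: 30.0
```

```bash
cat > m.py <<'E'
from h import *
o=observe();s=get_image('scene')[:,:,::-1];w=get_image('wrist')[:,:,::-1]
print(o['clock'],o['tcp_pos'],o['eef_rot'][2],o['contact_force'].round(1),o['moment'].round(3))
for n,q,(x0,y0) in(('s',s[255:285,320:360],(320,255)),('w',w[150:330,240:400],(240,150))):
    q=q.astype(int);m=((q[...,2]>70)&(q[...,2]>1.8*q[...,1])&(q[...,2]>1.8*q[...,0])&(q[...,1]<70)).astype(np.uint8)
    k,l,st,ce=cv2.connectedComponentsWithStats(m);print(n,[(int(a[0])+x0,int(a[1])+y0,*a[2:].tolist()) for a in st[1:] if a[4]>3])
E
python3 m.py
```

```text
14.05 [ 0.47130849 -0.12698574  0.10249844] 1.1823743452557534 [-0.4  0.8  5. ] [ 0.1    0.171 -0.023]
s [(332, 264, 3, 6, 17)]
w [(288, 272, 4, 11, 22)]
```

>>> move_arm(
  moves=[
    [1,[0,0,0],[0,0,0.02]],
    [1,[0,0,0],[0,0,0.02]],
    [1,[0,0,0],[0,0,0.02]],
    [1,[0,0,0],[0,0,0.02]],
    [1,[0,0,0],[0,0,0]],
    [1,[0,0,0],[0,0,0]],
    [1,[0,0,0],[0,0,0]],
    [1,[0,0,0],[0,0,0]],
  ],
)

```text
clock: 14.95
tcp_pos: [0.4709, -0.1274, 0.1025]
eef_rot: [-3.14, 0.002, 1.101]
contact_force: [-3.2, -2.0, 7.6]
grip_width: 0.0273
gripper_force: 30.0
```

```bash
python3 m.py
```

```text
14.95 [ 0.47091619 -0.12741779  0.10246264] 1.1012163914546964 [-3.2 -2.   7.6] [-0.537  0.84   0.076]
s [(332, 264, 3, 6, 17)]
w [(288, 272, 4, 11, 22)]
```

It catches on that side: side force and moment have risen and the red patch stays put. I'll turn back and find the other edge.

>>> move_arm(
  moves=[
    [1,[0,0,0],[0,0,-0.03]],
    [1,[0,0,0],[0,0,-0.03]],
    [1,[0,0,0],[0,0,-0.03]],
    [1,[0,0,0],[0,0,-0.03]],
    [1,[0,0,0],[0,0,-0.03]],
    [1,[0,0,0],[0,0,-0.03]],
    [1,[0,0,0],[0,0,0]],
    [1,[0,0,0],[0,0,0]],
  ],
)

```text
clock: 15.85
tcp_pos: [0.4713, -0.1269, 0.1025]
eef_rot: [-3.141, 0.001, 1.284]
contact_force: [-0.3, -0.1, 4.9]
grip_width: 0.0274
gripper_force: 30.0
```

```bash
python3 m.py
```

```text
15.85 [ 0.47131148 -0.12692344  0.10249326] 1.2835217507140722 [-0.3 -0.1  4.9] [-0.057  0.171  0.039]
s [(332, 264, 3, 7, 18)]
w [(288, 272, 4, 11, 22)]
```

>>> move_arm(
  moves=[
    [1,[0,0,0],[0,0,-0.02]],
    [1,[0,0,0],[0,0,-0.02]],
    [1,[0,0,0],[0,0,-0.02]],
    [1,[0,0,0],[0,0,-0.02]],
    [1,[0,0,0],[0,0,-0.02]],
    [1,[0,0,0],[0,0,0]],
    [1,[0,0,0],[0,0,0]],
    [1,[0,0,0],[0,0,0]],
  ],
)

```text
clock: 16.75
tcp_pos: [0.4713, -0.1269, 0.1025]
eef_rot: [-3.14, 0.001, 1.384]
contact_force: [-0.2, 0.0, 5.5]
grip_width: 0.0276
gripper_force: 30.0
```

```bash
python3 m.py
```

```text
16.75 [ 0.47125232 -0.12694739  0.10248169] 1.3839164227586132 [-0.2  0.   5.5] [-0.137  0.176  0.028]
s [(332, 264, 3, 7, 19)]
w [(288, 271, 4, 12, 25)]
```

>>> move_arm(
  moves=[
    [1,[0,0,0],[0,0,-0.02]],
    [1,[0,0,0],[0,0,-0.02]],
    [1,[0,0,0],[0,0,-0.02]],
    [1,[0,0,0],[0,0,-0.02]],
    [1,[0,0,0],[0,0,0]],
    [1,[0,0,0],[0,0,0]],
    [1,[0,0,0],[0,0,0]],
    [1,[0,0,0],[0,0,0]],
  ],
)

```text
clock: 17.65
tcp_pos: [0.4712, -0.1266, 0.1025]
eef_rot: [-3.14, 0.0, 1.464]
contact_force: [-1.5, 1.0, 6.4]
grip_width: 0.0272
gripper_force: 30.0
```

```bash
python3 m.py
```

```text
17.65 [ 0.47124468 -0.12663071  0.10248517] 1.4640667763382864 [-1.5  1.   6.4] [ 0.264  0.285 -0.075]
s [(332, 264, 3, 7, 17)]
w [(288, 272, 4, 10, 21)]
```

It catches on both sides (moment ±0.075), so the button has popped and is captive. I'll centre it, ease off, open and lift clear.

>>> move_arm(
  moves=[
    [1,[0,0,0],[0,0,0.04]],
    [1,[0,0,0],[0,0,0.04]],
    [1,[0,0,0],[0,0,0.04]],
    [1,[0,0,0],[0,0,0.04]],
    [1,[0,0,0],[0,0,0.01]],
    [1,[0,0,0],[0,0,0]],
    [0,[0,0,0],[0,0,0]],
    [0,[0,0,0],[0,0,0]],
  ],
)

```text
clock: 18.55
tcp_pos: [0.4711, -0.1269, 0.1022]
eef_rot: [-3.14, 0.001, 1.293]
contact_force: [-0.7, -1.0, -0.3]
grip_width: 0.0401
gripper_force: 0.0
```

>>> move_arm(
  moves=[
    [0,[0,0,0],[0,0,0]],
    [0,[0,0,0],[0,0,0]],
    [0,[0,0,-4],[0,0,0]],
    [0,[0,0,-12],[0,0,0]],
    [0,[0,0,-20],[0,0,0]],
    [0,[0,0,-30],[0,0,0]],
    [0,[0,0,-30],[0,0,0]],
    [0,[0,0,0],[0,0,0]],
  ],
)

```text
clock: 19.35
tcp_pos: [0.4732, -0.1271, 0.2027]
eef_rot: [3.137, 0.001, 1.293]
contact_force: [-0.4, 0.3, -0.9]
grip_width: 0.0472
gripper_force: 0.0
```

Run:
```python
from h import *
for i in range(4): get_image('wrist')
o=observe();s=get_image('scene')[:,:,::-1];w=get_image('wrist')[:,:,::-1]
print(o['clock'],o['tcp_pos'],o['contact_force'],o['grip_width'],abs(o['qd']).max())
A=cv2.resize(s[225:300,310:370],(400,500),interpolation=cv2.INTER_CUBIC);B=cv2.resize(w[160:285,265:365],(400,500),interpolation=cv2.INTER_CUBIC)
cv2.imwrite('pics/c11.png',np.hstack([A,np.clip(B*1.5,0,255).astype(np.uint8)]))
# bystanders unchanged in scene?
a=cv2.imread('pics/scene0.png')
for n,(x0,y0,x1,y1) in dict(onion=(172,243,210,282),spice=(376,218,402,272),timer=(438,258,472,290)).items():
    print(n,cv2.absdiff(a,s)[y0:y1,x0:x1].mean().round(2))
```

```text
19.55 [ 0.47099791 -0.12684978  0.19811199] [-0.33347336 -0.46449113  0.18987849] 0.04718042804369581 0.011094204728184
onion 1.08
spice 0.9
timer 0.85
```

View pics/c11.png

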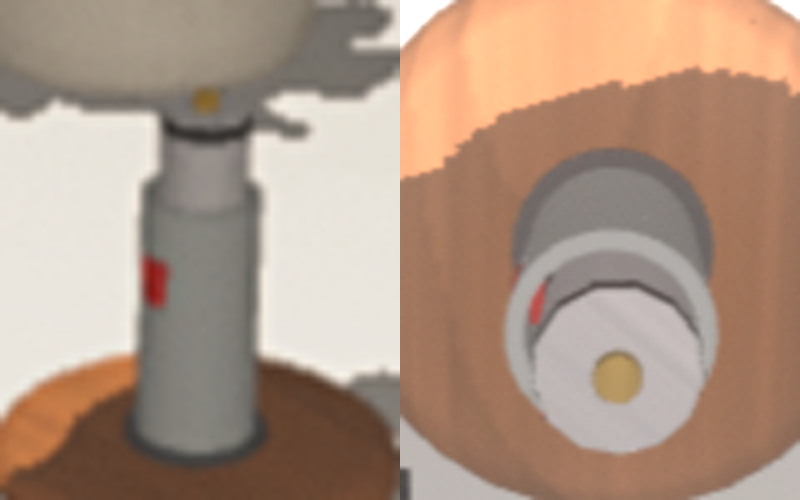

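The column is fully down and upright, with red in the window at scene crop (155,282). The gripper is clear and the bystanders haven't moved. Handing in.

```bash
python3 -c "
from rig import *
print(close_job())"
```

```text
the job is handed in; nothing more can be done
None
```

Job handed in at about 19.6 s: the column is fully down on the collar's floor, the button has popped out through the window and catches on both edges, the gripper is clear, and the onion, spice jar and timer are where they were.

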